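# Return the chip tray under the key-cutting machine and swing its keeper shut

## Task

Put the aluminium chip tray back in the key-cutting machine: slide it, black grip last, between the two low rails under the grey hood until it is fully home against the stop, then swing the steel keeper bar shut across its front. Do not lean on the hood, and leave the padlock, tester, parts bin and wrench where they are.

Things in the scene. Friction and masses are not known exactly. Their poses are not given: they have to be found in the camera images.
- tray: Loose open aluminium tray, 130 (x) x 100 (y) x 35 (z) mm, walls 4 mm, under 0.25 kg. Origin: centre of its underside. At its front end an upright black grip, 14 mm thick (x), 40 mm wide (y), 85 mm high from the underside, is centred at x = -58, y = 0 mm (flush with the front face x = -65). The +x end goes into the machine first. Pinch the grip across its 40 mm.
- tray_grip (a point): Top centre of the tray's black grip (85 mm above the tray's underside); axes as the tray's.
- machine: Grey key-cutting machine, fixed. Origin: bench level, middle of the tray bay's mouth; +x is the way the tray slides in. On the bench, rails 20 mm high (x = 0 to 130 mm) leave a lane 106 mm wide; before them (x = -31 to 0) guides flare out to about 130 mm. The column (x = 130 to 300, y = -120 to 120, 300 mm high) is the stop. A cutting head juts from it above z = 90, x over 80 mm.
- hood: Grey plastic hood fixed over the bay, origin and axes as machine: x = -13 (front edge) to 130 mm, y = -120 to 120, flat underside 170 mm above the bench, top about 285 mm. With the tray home its grip stands under the hood, so an upright gripper would strike it: lean the gripper about 40 degrees back out of the mouth (towards machine -x).
- bay_home (a point): Where the tray's origin is when the tray is fully home: machine x = 65 mm, y = 0, z = 0; axes as the machine's. The tray's front face is then at machine x = 0 and its grip at x = 0 to 14 mm.
- keeper (a joint): Angle (rad) of the flat steel keeper bar about an upright pivot at machine x = -14, y = 85 mm. 0 = shut, at its stop: the bar lies along machine -y, 7.5 mm before a tray that is home. Grows as it opens; at 1.57 the bar points along machine -x; limit 2.5. Stays where left (light friction). Bar 13 mm wide, z = 22 to 34 mm, 82 mm long from the pivot.
- keeper_knob (a point): Top centre of the black upright knob on the keeper bar, 18 mm in diameter, z = 33 to 65 mm, 70 mm from the pivot. At angle q it is at machine x = -14 - 70 sin q, y = 85 - 70 cos q mm (shut: -14, 15). Can be pushed sideways or pinched. Axes turn with the bar (-y runs from pivot to knob).
- padlock: Bystander: brass padlock lying flat, 45 x 90 x 24 mm; origin under the centre of its body.
- tester: Bystander: yellow plastic tester, 100 x 140 x 40 mm; origin under its centre.
- parts_bin: Bystander: open blue plastic bin with brass parts, 150 x 110 x 80 mm; origin under its centre.
- wrench: Bystander: wrench lying flat, 180 mm long; origin under its middle.

How it is judged:
On the way:
1. The tray lies flat on the bench in the lane, grip outward, fully home: within 4 mm of the stop position, for 0.2 s, the keeper still open by more than 0.5 rad (x of tray in the frame of bay_home between -0.004 and 0.004 m and y of tray in the frame of bay_home between -0.006 and 0.006 m and angle between the x axis of tray and the x axis of bay_home, either way round below 0.07 rad and x of tray_grip in the frame of bay_home below 0 m and height (world z) of tray below 0.004 m and angle between tray's own z axis and vertical below 0.05 rad and value of joint keeper above 0.5 rad), for 0.2 s.
At the end, for the whole second after the job is handed in: The tray rests flat in the lane, grip outward, within 4 mm of its fully-home position along the lane, within 6 mm of the lane's middle and 4 degrees of its direction; the keeper is shut to within 0.08 rad (about 5 mm at the knob) of its stop; the tray at rest (x of tray in the frame of bay_home between -0.004 and 0.004 m and y of tray in the frame of bay_home between -0.006 and 0.006 m and angle between the x axis of tray and the x axis of bay_home, either way round below 0.07 rad and x of tray_grip in the frame of bay_home below 0 m and height (world z) of tray below 0.004 m and angle between tray's own z axis and vertical below 0.05 rad and value of joint keeper below 0.08 rad and linear speed of tray below 0.01 m/s); the robot touches nothing.
It fails at once if The arm or gripper presses on the hood with more than 15 N (contact force between any of the arm, the fingers and hood above 15 N).
It fails at once if The padlock is moved more than 20 mm (distance of padlock from where it was at the start of the episode above 0.02 m).
It fails at once if The yellow tester is moved more than 20 mm (distance of tester from where it was at the start of the episode above 0.02 m).
It fails at once if The blue parts bin is moved more than 20 mm (distance of parts_bin from where it was at the start of the episode above 0.02 m).
It fails at once if The wrench is moved more than 20 mm (distance of wrench from where it was at the start of the episode above 0.02 m).
It also fails if it takes over 64 s, if anything falls off the work surface, if the arm or the gripper's body presses on something with over 40 N, if the wrist force passes 120 N, or if a joint passes its speed limit or range.

## Robot

A 7-joint arm with a two-finger parallel gripper is mounted at the origin on the work surface. World frame = base frame: x ahead of the robot, y to its left, z up, the work surface at z = 0. Lengths are in m, angles in rad, forces in N, time in s.
With the tool pointing down it reaches from about 0.4 to 0.85 m from the base axis. Payload 10.4 kg.
Tool frame: the origin (TCP) lies midway between the tips of the shut fingers; the grasp point (between the pads) lies 19 mm behind it; z points along the fingers, y is the line along which they close (so a half turn about z gives the same grasp; the last joint's range is limited). The gripper opens to 87 mm and grips with 3 to 60 N. Pads are 19 mm wide; open, the fingers measure 117 mm over their backs; the gripper's body (75 mm by 190 mm) begins 51 mm behind the grasp point.
Start: joints at [-1.169, 0.332, -0.065, 1.46, 0.022, 1.35, -0.088], TCP at [0.258, 0.569, 0.223] pointing down, gripper open.
Joint ranges: [-2.6, 2.6], [-0.5, 2.12], [-1.47, 1.34], [0.16, 2.42], [-1.27, 4.41], [0.06, 2.06], [-2.6, 2.6]. Speed limits (rad/s): [2.22, 2.22, 2.79, 2.79, 3.14, 3.14, 3.14].

## Interface

Orientations are given as a rotation vector (axis times angle).
In Python, from plant import robot gives the robot as it stands.
- The arm moves only by the tool move_arm, never from a script. Its argument "series" is a list that holds one entry, the list of rows, each a list of 7 numbers: the turn, a rotation vector about the tool's x, y, z in rad, then the shift along the tool's x, y, z in mm, then the opening, from -1 (shut) to 1 (fully open). In form: [[[ax, ay, az, tx, ty, tz, claw], ...]]. A call has 1 to 5 rows; each row shifts and turns the commanded pose from where the row before left it, along the tool's axes as they then stand; what a row does not reach is not made up. A row lasts 1/8 s, in which the tool goes at most 62.5 mm and 10.7 degrees, less where a joint would pass 70% of its speed; a pose out of reach is approached as far as the arm can. A call with a gripper value outside its range is refused whole. The fingers move at their own pace and stop on an object; the grip force is fixed at half the most. Time passes only in rows, so rows that do not move let the fingers close. It gives the time, the measured TCP pose, the force, the opening and the grip force at its end, in the units of the state.
- robot.observe(): the state, without advancing time (a new reading comes with each control period).
- robot.capture(name): name is "side" or "top" or "wrist"; returns a dict with "img" (420x560x3 uint8, red, green, blue), "camera_matrix" (3x3 intrinsics, pixels), "extrinsics" (4x4, takes a point from camera to world coordinates); the wrist camera has in their place "tool_from_camera" (4x4, takes a point from camera to tool coordinates, whose origin is the TCP and whose axes are the flange's). Camera axes: x right, y down, z forward; pixel columns grow to the right and rows downward; lengths in m; the calibration is good to about 2 mm. A picture is of the moment at which its call begins: read the wrist's pose just before it. There is no depth.
- robot.job_done(): hands the job in; it is judged then, once.
The state is a dict: "clock": time; "joints": joint angles; "dq": joint speeds; "joint_efforts": joint torques, N m; "position": TCP position; "eef_rot": TCP orientation; "wrist_force": force on the tool from outside, world axes, zero at the start; "torque": the same for the moment, N m; "width": opening from 0.0 (shut) to 1.0 (fully open); "finger_force": force on a finger pad.
Only numpy, scipy, OpenCV 4.12 (cv2) and the standard library are available. Lean on these libraries where they do the work, as an engineer would, in place of code of your own. Each camera call takes 0.05 s, during which the arm holds its last target. There are 200 camera calls.

## Working session

There is one attempt and no reset: what is moved stays moved. The work goes in short steps, Python scripts to look and compute and a tool call to move; the robot and the scene stay as the last step left them, time stands still between calls to the robot, and variables do not carry over. Pictures are saved under pics/ and viewed, at most 10 in all, crops included, and the job is handed in when it is done.

Besides the shell and the picture viewer there is one more tool, called after "Request:" as name([rows], argument=value, ...), one row to a line, values as JSON. move_arm: Moves the arm, as the interface text tells. Its arguments: {"type":"object","properties":{"series":{"type":"array"}},"required":["series"]}

```bash
mkdir -p pics; cat > h.py <<'E'
import numpy as np, cv2, json
from scipy.spatial.transform import Rotation as R
from plant import robot
def snap(n,f):
    d=robot.capture(n); cv2.imwrite('pics/'+f,d['img'][:,:,::-1])
    np.savez('pics/'+f[:-4]+'.npz',K=d['camera_matrix'],E=d.get('extrinsics',d.get('tool_from_camera'))); return d
def pt(f,u,v,z):
    d=np.load('pics/'+f+'.npz');K,E=d['K'],d['E']
    r=E[:3,:3]@np.linalg.solve(K,[u,v,1]);o=E[:3,3]
    return o+r*(z-o[2])/r[2]
def px(f,p):
    d=np.load('pics/'+f+'.npz');K,E=d['K'],d['E']
    c=K@(E[:3,:3].T@(np.array(p)-E[:3,3]));return c[:2]/c[2]
E
python3 - <<'E'
from h import *
s=robot.observe();print(s)
for n in('top','side'):
    d=snap(n,n+'0.png');print(d['extrinsics'].round(3).tolist(),d['camera_matrix'].round(1).tolist())
E
```

```text
{'clock': 0.0, 'joints': array([-1.16861403,  0.33289479, -0.06467868,  1.46098012,  0.02160419,
        1.34987974, -0.08853403]), 'dq': array([-9.91632569e-04,  9.63376088e-04, -1.94277675e-04, -4.53723710e-04,
       -1.34936532e-05, -1.86157102e-03, -1.68185517e-05]), 'joint_efforts': array([ 6.93946386e-04, -6.23271275e+01,  2.49573524e-02, -3.89897382e+01,
       -6.14056620e-02,  3.97303922e-02,  7.55726796e-05]), 'position': array([0.25743088, 0.56908278, 0.22172105]), 'eef_rot': array([-6.62240581e-01, -3.07076282e+00,  2.27461222e-03]), 'wrist_force': array([ 0.24763399, -0.26732664, -0.34430306]), 'torque': array([-0.02578038, -0.03685023,  0.03223775]), 'finger_force': 0.0, 'width': 0.9979750484519356}
[[0.002, -0.997, 0.083, 0.399], [-1.0, -0.001, 0.013, 0.068], [-0.013, -0.083, -0.996, 1.71], [0.0, 0.0, 0.0, 1.0]] [[522.1, 0.0, 284.8], [0.0, 522.1, 201.7], [0.0, 0.0, 1.0]]
[[-0.998, -0.031, 0.049, 0.462], [-0.058, 0.529, -0.847, 1.322], [-0.0, -0.848, -0.53, 0.849], [0.0, 0.0, 0.0, 1.0]] [[478.0, 0.0, 279.5], [0.0, 478.0, 196.7], [0.0, 0.0, 1.0]]
```

View pics/top0.png

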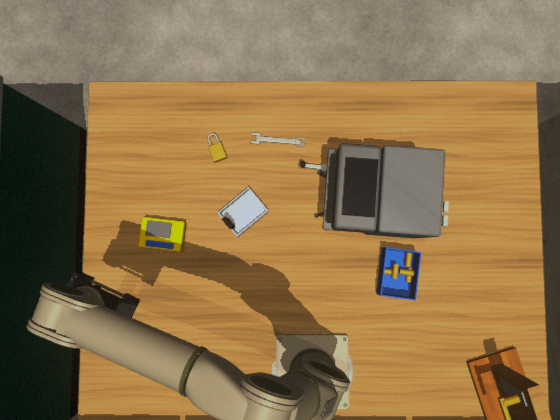

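View pics/side0.png

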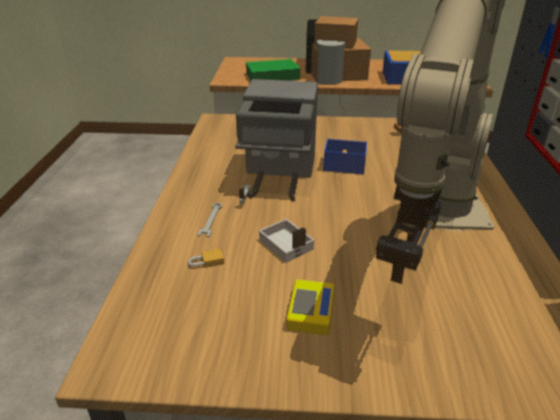

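The top view shows the tray near (243,211), with its grip near (229,222). The machine's mouth faces image left at about x=325, and the knob of the open keeper is at (302,164). The tester, padlock and wrench lie around the tray. I'll enlarge the area.

```bash
python3 - <<'E'
from h import *
i=cv2.imread('pics/top0.png')
cv2.imwrite('pics/c1.png',cv2.resize(i[125:245,205:335],None,fx=5,fy=5,interpolation=cv2.INTER_CUBIC)) 
i=cv2.imread('pics/side0.png')
cv2.imwrite('pics/c2.png',cv2.resize(i[140:265,185:335],None,fx=4.8,fy=4.8,interpolation=cv2.INTER_CUBIC)) 
E
```

```text
(no output)
```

View pics/c1.png

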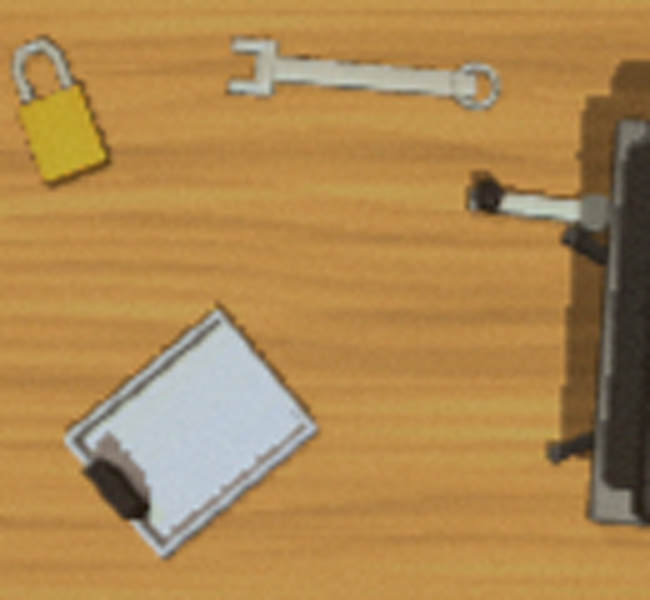

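View pics/c2.png

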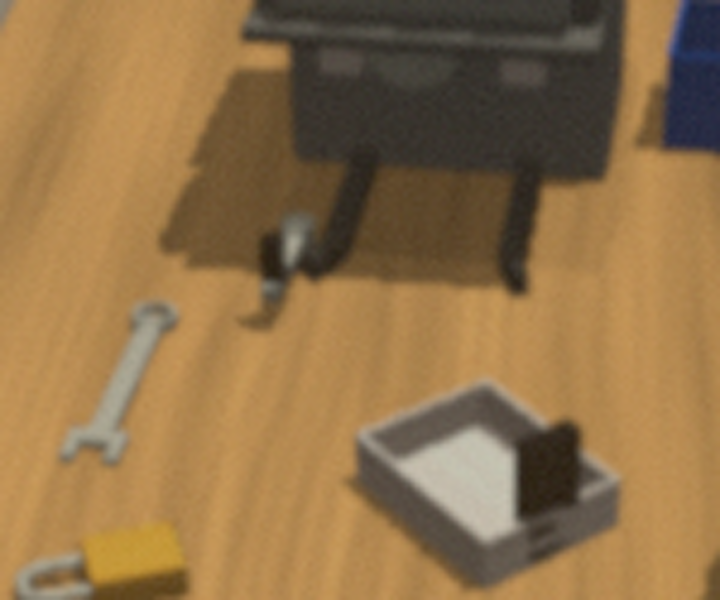

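The crops show the tray's four rim corners, the guide tips, the keeper pivot and knob, and the column's bottom front corners. I'll fit both poses to these points.

```bash
python3 - <<'E'
from h import *
from scipy.optimize import least_squares
T=lambda c:(205+c[0]/5-.4,125+c[1]/5-.4)
S=lambda c:(185+c[0]/4.8-.4,140+c[1]/4.8-.4)
def W(p,q): 
    c,s=np.cos(p[2]),np.sin(p[2]); return np.array([p[0]+c*q[0]-s*q[1],p[1]+s*q[0]+c*q[1],q[2]])
def fit(obs,p0,extra=None):
    def r(p):
        return np.concatenate([px(f,W(p,q(p) if callable(q) else q))-np.array(uv) for f,uv,q in obs])
    s=least_squares(r,p0,loss='soft_l1');print(s.x.round(4),np.degrees(s.x[2]).round(1));print(r(s.x).reshape(-1,2).round(1).tolist());return s.x
for c in[(218,305),(318,430),(165,557),(67,437)]:print(pt('top0',*T(c),.035).round(4))
tray=[('top0',T(c),q) for c,q in[((218,305),(.065,.05,.035)),((318,430),(.065,-.05,.035)),((165,557),(-.065,-.05,.035)),((67,437),(-.065,.05,.035))]]
tray+=[('side0',S(c),q) for c,q in[((483,380),(.065,-.05,.035)),((358,433),(.065,.05,.035)),((488,543),(-.065,.05,.035)),((619,482),(-.065,-.05,.035)),((548,440),(-.058,0,.085))]]
fit(tray,[.4,.15,-.5])
k=lambda p:(-.014-.07*np.sin(p[3]),.085-.07*np.cos(p[3]),.065)
m=[('top0',T((597,212)),(-.014,.085,.034)),('top0',T((487,191)),k),('top0',T((564,238)),(-.031,.068,.02)),('top0',T((549,452)),(-.031,-.068,.02)),
('side0',S((297,155)),(.13,.12,0)),('side0',S((607,178)),(.13,-.12,0)),('side0',S((270,240)),k),('side0',S((318,258)),(-.031,.068,.02)),('side0',S((517,272)),(-.031,-.068,.02))]
# hood top front edge: top view lip corners
fit(m,[.45,-.1,-1.5,1.5])
for z in(.17,.19,.285):print(z,pt('top0',*T((620,120)),z).round(3),pt('top0',*T((590,520)),z).round(3))
for f,uv,q in m[:1]:pass
d=np.load('pics/side0.npz')
print(pt('side0',*S((297,155)),0),pt('side0',*S((607,178)),0),pt('side0',*S((247,38)),.17),pt('side0',*S((600,52)),.17))
E
```

```text
[0.5914 0.2081 0.035 ]
[0.5105 0.1431 0.035 ]
[0.4288 0.2409 0.035 ]
[0.5058 0.3048 0.035 ]
[ 0.5087  0.2248 -0.8701] -49.9
[[0.2, 0.8], [0.1, -0.6], [-0.4, 0.1], [-0.6, 0.3], [0.6, -0.3], [-0.9, 0.4], [-0.6, 0.1], [0.3, -0.6], [0.1, -1.1]]
[ 0.5648 -0.0433 -1.6494  1.6353] -94.5
[[-0.3, 0.5], [0.5, 0.1], [0.5, 0.6], [0.3, -0.6], [-1.1, 2.2], [0.4, 1.9], [-0.0, -0.1], [0.2, 0.1], [-0.4, 0.1]]
0.17 [ 0.687 -0.042  0.17 ] [ 0.449 -0.023  0.17 ]
0.19 [ 0.683 -0.041  0.19 ] [ 0.448 -0.022  0.19 ]
0.285 [ 0.665 -0.034  0.285] [ 0.445 -0.017  0.285]
[ 0.67215468 -0.19857289  0.        ] [ 0.43629565 -0.1768283   0.        ] [ 0.68235274 -0.05237797  0.17      ] [ 0.44653806 -0.04518974  0.17      ]
```

```bash
cat >> h.py <<'E'
TR=np.array([.5087,.2248,-.8701]); MA=np.array([.5648,-.0433,-1.6494])
def tgt(yaw,lean,flip=0):
    h=np.array([np.cos(yaw),np.sin(yaw),0]);l=np.radians(lean)
    z=np.sin(l)*h-np.cos(l)*np.array([0,0,1.]); y=np.array([-h[1],h[0],0])*(-1 if flip else 1)
    return R.from_matrix(np.c_[np.cross(y,z),y,z])
def loc(p,q):
    c,s=np.cos(p[2]),np.sin(p[2]); return np.array([p[0]+c*q[0]-s*q[1],p[1]+s*q[0]+c*q[1],q[2]])
def inv(p,w):
    c,s=np.cos(p[2]),np.sin(p[2]); a,b=w[0]-p[0],w[1]-p[1]; return np.array([c*a+s*b,-s*a+c*b,w[2]])
def plan(P,Rt):
    s=robot.observe();R0=R.from_rotvec(s['eef_rot']);d=(R0.inv()*Rt).as_rotvec()
    print('t',round(s['clock'],2),'pos',s['position'].round(4),'machine mm',(inv(MA,s['position'])*1e3).round(1),'F',s['wrist_force'].round(1),'w',round(s['width'],3),'ff',round(s['finger_force'],1),'q',s['joints'].round(2))
    print('turn rad',d.round(3),'deg',np.degrees(np.linalg.norm(d)).round(1),'shift mm: target axes',(Rt.inv().apply(P-s['position'])*1e3).round(1),'now axes',(R0.inv().apply(P-s['position'])*1e3).round(1))
def grasp(pose,lean=42,zg=.068,back=0):  # TCP for grip of tray at pose
    l=np.radians(lean); return loc(pose,(-.058+(.019-back)*np.sin(l),0,zg-(.019-back)*np.cos(l)))
E
python3 - <<'E'
from h import *
print('A',R.from_rotvec(robot.observe()['eef_rot']).as_matrix().round(2).tolist())
for f in(0,1): plan(grasp(TR,back=.1),tgt(TR[2],42,f))
print(grasp(TR),grasp(TR,back=.1))
for uv in((163,233),(217,150),(278,140)):print(pt('top0',*uv,.02))
E
```

```text
A [[-0.91, 0.41, -0.0], [0.41, 0.91, -0.0], [-0.0, -0.0, -1.0]]
t 0.1 pos [0.2574 0.5691 0.2218] machine mm [-586.4 -354.5  221.8] F [-0.4  0.8  0. ] w 0.999 ff 0.0 q [-1.17  0.33 -0.06  1.46  0.02  1.35 -0.09]
turn rad [ 0.162 -0.72   0.426] deg 48.8 shift mm: target axes [-169.9  -29.9  279. ] now axes [-269.6 -161.7   93.9]
t 0.1 pos [0.2574 0.5691 0.2218] machine mm [-586.4 -354.5  221.8] F [-0.4  0.8  0. ] w 0.999 ff 0.0 q [-1.17  0.33 -0.06  1.46  0.02  1.35 -0.09]
turn rad [ 0.973  0.219 -2.537] deg 156.2 shift mm: target axes [169.9  29.9 279. ] now axes [-269.6 -161.7   93.9]
[0.47950151 0.25941672 0.05388025] [0.43635931 0.31056462 0.12819473]
[0.43841314 0.48468674 0.02      ]
[0.71058361 0.31272438 0.02      ]
[0.74365885 0.11260992 0.02      ]
```

Request:
move_arm([
  [[0.0325,-0.144,0.085,0,0,0,0.6],[0.0325,-0.144,0.085,0,0,0,0.6],[0.0325,-0.144,0.085,0,0,0,0.6],[0.0325,-0.144,0.085,0,0,0,0.6],[0.0325,-0.144,0.085,0,0,0,0.6]],
])

```text
clock: 0.72
position: [0.2569, 0.5698, 0.2228]
eef_rot: [1.033, 2.215, -0.395]
wrist_force: [0.3, 0.1, -0.4]
width: 0.799
finger_force: 0.0
```

Request:
move_arm([
  [[0,0,0,-29,-5,47,0.6],[0,0,0,-29,-5,47,0.6],[0,0,0,-29,-5,47,0.6],[0,0,0,-29,-5,47,0.6],[0,0,0,-29,-5,47,0.6]],
])

```text
clock: 1.35
position: [0.4101, 0.3492, 0.144]
eef_rot: [1.032, 2.221, -0.395]
wrist_force: [0.6, -0.1, -0.1]
width: 0.797
finger_force: 0.0
```

```bash
python3 - <<'E'
from h import *
plan(grasp(TR,back=.1),tgt(TR[2],42))
E
```

```text
t 1.35 pos [0.4101 0.3492 0.144 ] machine mm [-379.1 -185.   144. ] F [ 0.6 -0.1 -0.1] w 0.797 ff 0.0 q [-1.32  0.4   0.15  1.75  0.59  1.4  -0.69]
turn rad [ 0.    -0.001  0.   ] deg 0.1 shift mm: target axes [-24.   -4.8  42.8] now axes [-24.   -4.9  42.8]
```

Request:
move_arm([
  [[0,0,0,-24,-5,33,0.6],[0,0,0,0,0,10,0.6],[0,0,0,0,0,0,0.6]],
])

```text
clock: 1.72
position: [0.4353, 0.312, 0.1283]
eef_rot: [1.032, 2.221, -0.396]
wrist_force: [-0.2, -0.1, 0.5]
width: 0.801
finger_force: 0.0
```

```bash
python3 - <<'E'
from h import *
plan(grasp(TR),tgt(TR[2],42))
s=robot.observe(); d=snap('wrist','w1.png')
T=np.eye(4);T[:3,:3]=R.from_rotvec(s['eef_rot']).as_matrix();T[:3,3]=s['position']
E=T@d['tool_from_camera'];np.savez('pics/w1.npz',K=d['camera_matrix'],E=E)
for q in[(-.058,.02,.085),(-.058,-.02,.085),(-.065,.05,.035),(-.065,-.05,.035),(.065,.05,.035),(.065,-.05,.035)]:print(px('w1',loc(TR,q)).round(0))
E
```

```text
t 1.73 pos [0.4353 0.312  0.1283] machine mm [-344.1 -157.   128.3] F [-0.2 -0.1  0.5] w 0.801 ff 0.0 q [-1.28  0.38  0.18  1.82  0.62  1.33 -0.67]
turn rad [-0.    -0.001  0.   ] deg 0.0 shift mm: target axes [-1.300e+00 -1.000e-01  1.013e+02] now axes [-1.300e+00 -1.000e-01  1.013e+02]
[315. 240.]
[258. 240.]
[353. 175.]
[220. 175.]
[334. 247.]
[240. 247.]
```

View pics/w1.png

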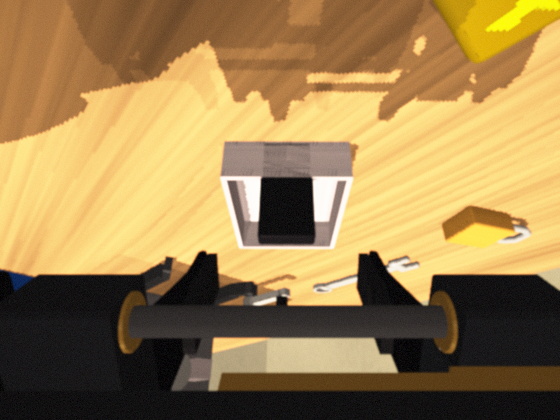

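The wrist picture shows the tray rim at (222–353, 177) and (238–336, 247) and the grip top at (259–315, 240). These match the predicted points to about 2 px, so I'll advance and grip.

Request:
move_arm([
  [[0,0,0,-1,0,40,0.6],[0,0,0,0,0,40,0.6],[0,0,0,0,0,21,0.6],[0,0,0,0,0,0,0.6],[0,0,0,0,0,0,-1]],
])

```text
clock: 2.4
position: [0.4793, 0.262, 0.055]
eef_rot: [1.03, 2.222, -0.392]
wrist_force: [-0.2, 0.6, -0.6]
width: 0.748
finger_force: 0.0
```

Request:
move_arm([
  [[0,0,0,0,0,0,-1],[0,0,0,0,0,0,-1],[0,0,0,0,0,0,-1],[0,0,0,0,0,0,-1]],
])

```text
clock: 2.9
position: [0.4795, 0.2603, 0.0546]
eef_rot: [1.032, 2.221, -0.394]
wrist_force: [-3.1, 1.1, 4.2]
width: 0.458
finger_force: 30.0
```

```bash
python3 - <<'E'
from h import *
plan(grasp(TR),tgt(TR[2],42))
E
```

```text
t 2.9 pos [0.4795 0.2603 0.0546] machine mm [-296.  -108.9   54.6] F [-3.1  1.1  4.2] w 0.458 ff 30.0 q [-1.2   0.46  0.22  1.9   0.67  1.13 -0.7 ]
turn rad [ 0.001 -0.001 -0.   ] deg 0.1 shift mm: target axes [-0.  -0.6  1. ] now axes [-0.  -0.6  1. ]
```

Request:
move_arm([
  [[0,0,0,-10,0,-11,-1],[0.104,0,0.116,0,0,0,-1],[0.104,0,0.116,0,0,0,-1],[0.104,0,0.116,0,0,0,-1],[0.104,0,0.116,0,0,0,-1]],
])

```text
clock: 3.52
position: [0.4796, 0.2605, 0.0698]
eef_rot: [1.72, 1.851, -0.657]
wrist_force: [0.4, -1.0, -1.8]
width: 0.455
finger_force: 29.9
```

Request:
move_arm([
  [[0.104,0,0.116,0,0,0,-1],[0,0,0,0,0,0,-1]],
])

```text
clock: 3.78
position: [0.4813, 0.2588, 0.0696]
eef_rot: [1.876, 1.729, -0.716]
wrist_force: [-0.8, -0.7, -1.0]
width: 0.458
finger_force: 30.0
```

```bash
python3 - <<'E'
from h import *
p=MA[:3].copy();p[:2]=loc(MA,(-.13,0,0))[:2]
plan(grasp(p,zg=.083),tgt(MA[2],42))
E
```

```text
t 3.77 pos [0.4813 0.2588 0.0696] machine mm [-294.6 -106.9   69.6] F [-0.8 -0.7 -1. ] w 0.458 ff 30.0 q [-1.06  0.72  0.31  1.46  0.26  1.55 -0.93]
turn rad [ 0.001 -0.001 -0.003] deg 0.2 shift mm: target axes [-88.1 106.9  80.4] now axes [-87.9 107.1  80.3]
```

Request:
move_arm([
  [[0,0,0,-18,22,16,-1],[0,0,0,-18,22,16,-1],[0,0,0,-18,22,16,-1],[0,0,0,-18,22,16,-1],[0,0,0,-16,19,16,-1]],
])

```text
clock: 4.4
position: [0.5775, 0.1325, 0.069]
eef_rot: [1.871, 1.736, -0.715]
wrist_force: [0.6, 0.8, -1.4]
width: 0.456
finger_force: 30.0
```

Request:
move_arm([
  [[0,0,0,4,0,5,-1],[0,0,0,5,0,6,-1],[0,0,0,0,0,0,-1]],
])

```text
clock: 4.78
position: [0.5768, 0.1334, 0.0542]
eef_rot: [1.871, 1.734, -0.716]
wrist_force: [0.1, -0.7, 1.3]
width: 0.458
finger_force: 30.0
```

```bash
python3 - <<'E'
from h import *
p=MA[:3].copy();p[:2]=loc(MA,(-.13,0,0))[:2]
plan(grasp(p,zg=.068),tgt(MA[2],42))
def crop(n,x,y,w,h,f):
    d=snap(n,n+'1.png');return cv2.resize(cv2.imread('pics/'+n+'1.png')[y:y+h,x:x+w],(400,600) if 0 else None,fx=f,fy=f,interpolation=cv2.INTER_CUBIC)
a=crop('top',245,140,95,120,5);b=crop('side',205,145,80,150,4)
c=np.zeros((600,800,3),np.uint8);c[:600,:475]=a;c[:600,480:800]=b;cv2.imwrite('pics/c3.png',c)
E
```

```text
t 4.78 pos [0.5768 0.1334 0.0542] machine mm [-177.1   -2.    54.2] F [ 0.1 -0.7  1.3] w 0.458 ff 30.0 q [-0.87  0.75  0.37  1.48  0.33  1.41 -0.75]
turn rad [ 0.003 -0.001  0.002] deg 0.2 shift mm: target axes [-1.1  2.   1.5] now axes [-1.1  1.9  1.5]
```

View pics/c3.png

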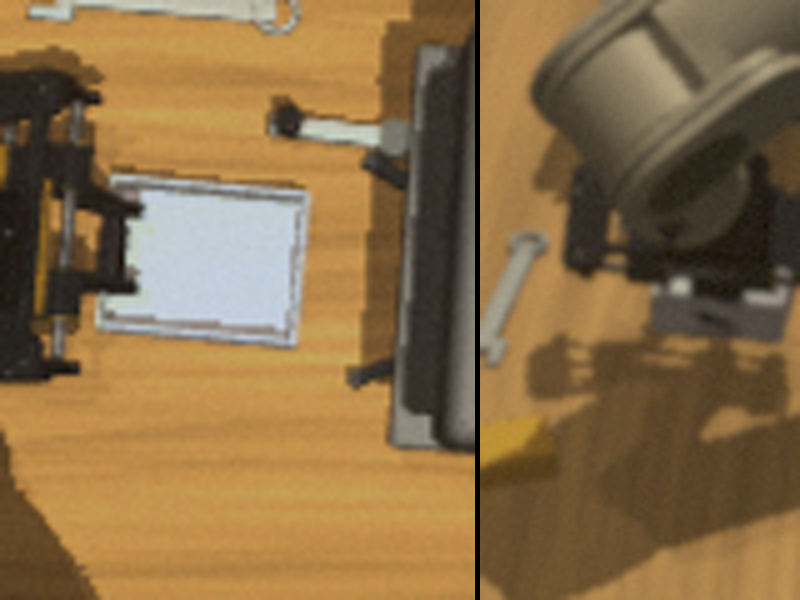

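The tray is in front of the mouth and roughly aligned, with rim corners in the left panel at (112,175), (308,192), (295,347) and (98,328). I'll compare it with the lane.

```bash
python3 - <<'E'
from h import *
P=[inv(MA,pt('top1',245+a/5-.4,140+b/5-.4,.035))*1e3 for a,b in((112,175),(308,192),(295,347),(98,328))]
for p in P:print(p.round(1))
P=np.array(P);print(P.mean(0), np.degrees(np.arctan2(*((P[1]+P[2]-P[0]-P[3])[[1,0]]))),np.degrees(np.arctan2(*((P[0]+P[1]-P[2]-P[3])[[0,1]]))))
for a,b in((378,158),(353,378)):print(inv(MA,pt('top1',245+a/5-.4,140+b/5-.4,.02))*1e3)
E
```

```text
[-195.1   47.2   35. ]
[-67.9  46.1  35. ]
[-68.5 -54.6  35. ]
[-195.9  -52.5   35. ]
[-131.83780631   -3.43952379   35.        ] -0.732760666190115 0.39056209876801173
[-23.82468935  73.94976371  20.        ]
[-29.24092159 -70.64497221  20.        ]
```

Request:
move_arm([
  [[0,0,0,-8,3,6,-1],[0,0,0,-15,0,13,-1],[0,0,0,-15,0,13,-1],[0,0,0,-15,0,13,-1],[0,0,0,-8,0,7,-1]],
])

```text
clock: 5.5
position: [0.5735, 0.0499, 0.0567]
eef_rot: [1.875, 1.73, -0.717]
wrist_force: [-0.2, 0.7, -2.3]
width: 0.456
finger_force: 30.0
```

```bash
python3 - <<'E'
from h import *
p=MA[:3].copy();p[:2]=loc(MA,(.065,0,0))[:2]
plan(grasp(p,zg=.069),tgt(MA[2],42))
print(robot.observe()['torque'])
E
```

```text
t 5.5 pos [0.5735 0.0499 0.0567] machine mm [-93.6   1.3  56.7] F [-0.2  0.7 -2.3] w 0.456 ff 30.0 q [-0.82  0.67  0.4   1.61  0.38  1.32 -0.7 ]
turn rad [ 0.    -0.001 -0.002] deg 0.1 shift mm: target axes [-83.   -1.3  77.2] now axes [-83.1  -1.2  77.1]
[ 1.05705612 -0.03275904  0.0142689 ]
```

Request:
move_arm([
  [[0,0,0,-14,0,14,-1],[0,0,0,-15,0,14,-1],[0,0,0,-15,0,13,-1],[0,0,0,-15,0,14,-1],[0,0,0,-10,0,9,-1]],
])

```text
clock: 6.12
position: [0.5662, -0.0434, 0.055]
eef_rot: [1.875, 1.731, -0.717]
wrist_force: [0.3, 0.7, -0.7]
width: 0.454
finger_force: 30.0
```

```bash
python3 - <<'E'
from h import *
p=MA[:3].copy();p[:2]=loc(MA,(.065,0,0))[:2]
plan(grasp(p,zg=.068),tgt(MA[2],42))
print(robot.observe()['torque'])
E
```

```text
t 6.12 pos [ 0.5662 -0.0434  0.055 ] machine mm [ 0.   1.4 55. ] F [ 0.3  0.7 -0.7] w 0.454 ff 30.0 q [-0.74  0.61  0.45  1.73  0.44  1.2  -0.64]
turn rad [ 0.001 -0.001 -0.001] deg 0.1 shift mm: target axes [-13.9  -1.4  14. ] now axes [-13.9  -1.4  14. ]
[ 1.06587388 -0.0397714  -0.02965493]
```

Request:
move_arm([
  [[0,0,0,-6,-1,5,-1],[0,0,0,-4,0,4,-1],[0,0,0,0,0,0,-1],[0,0,0,-2,0,2,-1],[0,0,0,0,0,0,-1]],
])

```text
clock: 6.75
position: [0.5643, -0.0577, 0.0547]
eef_rot: [1.873, 1.732, -0.716]
wrist_force: [0.2, -0.1, -1.5]
width: 0.456
finger_force: 30.0
```

```bash
python3 - <<'E'
from h import *
p=MA[:3].copy();p[:2]=loc(MA,(.065,0,0))[:2]
plan(grasp(p,zg=.068),tgt(MA[2],42))
E
```

```text
t 6.75 pos [ 0.5643 -0.0577  0.0547] machine mm [14.4  0.6 54.7] F [ 0.2 -0.1 -1.5] w 0.456 ff 30.0 q [-0.73  0.6   0.46  1.75  0.45  1.18 -0.63]
turn rad [ 0.001 -0.001 -0.   ] deg 0.1 shift mm: target axes [-3.4 -0.6  4.2] now axes [-3.4 -0.6  4.2]
```

Request:
move_arm([
  [[0,0,0,-2,0,2,-1],[0,0,0,0,0,0,-1]],
])

```text
clock: 7.0
position: [0.5639, -0.0609, 0.0546]
eef_rot: [1.874, 1.732, -0.717]
wrist_force: [-0.6, 0.2, -2.5]
width: 0.457
finger_force: 30.0
```

Request:
move_arm([
  [[0,0,0,-1.5,0,1.5,-1],[0,0,0,0,0,0,-1]],
])

```text
clock: 7.25
position: [0.5639, -0.0627, 0.0545]
eef_rot: [1.874, 1.732, -0.716]
wrist_force: [0.6, -0.1, -1.1]
width: 0.456
finger_force: 30.0
```

Request:
move_arm([
  [[0,0,0,-1.5,0,1.5,-1],[0,0,0,0,0,0,-1]],
])

```text
clock: 7.5
position: [0.5638, -0.0628, 0.0542]
eef_rot: [1.874, 1.735, -0.714]
wrist_force: [-2.4, 8.1, 2.5]
width: 0.46
finger_force: 30.0
```

The tray met the stop with 8 N at machine x ≈ 19.5 mm, where 19.7 mm was expected. I'll hold briefly, release and back out along the tool axis.

Request:
move_arm([
  [[0,0,0,0,0,0,-1],[0,0,0,0,0,0,0.4],[0,0,0,0,0,0,0.4],[0,0,0,0,0,0,0.4],[0,0,0,0,0,0,0.4]],
])

```text
clock: 8.12
position: [0.5637, -0.0651, 0.0544]
eef_rot: [1.874, 1.732, -0.717]
wrist_force: [-0.7, 0.4, -0.7]
width: 0.694
finger_force: 0.0
```

Request:
move_arm([
  [[0,0,0,0,0,-15,0.4],[0,0,0,0,0,-35,0.4],[0,0,0,0,0,-50,0.4],[0,0,0,0,0,-50,-1],[0,0,0,0,0,0,-1]],
])

```text
clock: 8.75
position: [0.5731, 0.0395, 0.1687]
eef_rot: [1.872, 1.736, -0.707]
wrist_force: [0.6, -1.6, -0.7]
width: 0.551
finger_force: 0.0
```

```bash
python3 - <<'E'
from h import *
plan(loc(MA,(-.1,.12,.045)),tgt(MA[2],42))
s=robot.observe(); d=snap('wrist','w2.png')
T=np.eye(4);T[:3,:3]=R.from_rotvec(s['eef_rot']).as_matrix();T[:3,3]=s['position']
np.savez('pics/w2.npz',K=d['camera_matrix'],E=T@d['tool_from_camera'])
H=np.array([*loc(MA,(.065,0,0))[:2],MA[2]])
for q in[(-.058,.02,.085),(-.058,-.02,.085),(-.065,.05,.035),(-.065,-.05,.035)]:print(px('w2',loc(H,q)).round(0))
k=loc(MA,(-.014-.07*np.sin(1.635),.085-.07*np.cos(1.635),.065));print('knob',k,px('w2',k))
E
```

```text
t 8.75 pos [0.5731 0.0395 0.1687] machine mm [-83.2   1.8 168.7] F [ 0.6 -1.6 -0.7] w 0.551 ff 0.0 q [-0.83  0.52  0.44  1.57  0.42  1.47 -0.61]
turn rad [ 0.008 -0.006  0.   ] deg 0.6 shift mm: target axes [ 95.3 118.2  80.7] now axes [ 94.8 117.7  82.2]
[307. 215.]
[259. 215.]
[339. 162.]
[227. 162.]
knob [0.66059944 0.03326976 0.065     ] [420.52129482 117.78744848]
```

View pics/w2.png

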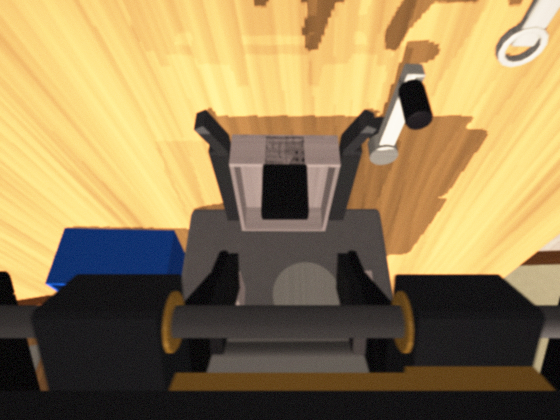

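The tray is home: its front rim lies at (230–341, 163) and its grip top at (262–308, 217), as predicted for home. The keeper knob is at (418,118), also as predicted. I'll move the shut fingers outside the knob and sweep it along its arc.

Request:
move_arm([
  [[0,0,0,0,32,0,-1],[0,0,0,0,32,0,-1],[0,0,0,13,32,15,-1],[0,0,0,26,30,30,-1],[0,0,0,0,0,0,-1]],
])

```text
clock: 9.43
position: [0.6954, 0.0216, 0.1016]
eef_rot: [1.873, 1.732, -0.728]
wrist_force: [-0.1, -0.6, -0.3]
width: 0.016
finger_force: 0.0
```

```bash
python3 - <<'E'
from h import *
plan(loc(MA,(-.082,.128,.048)),tgt(MA[2],42))
E
```

```text
t 9.43 pos [0.6954 0.0216 0.1016] machine mm [-75.  125.1 101.6] F [-0.1 -0.6 -0.3] w 0.016 ff 0.0 q [-0.66  0.83  0.43  1.25  0.36  1.43 -0.5 ]
turn rad [-0.006  0.003  0.002] deg 0.4 shift mm: target axes [41.1  2.9 35.1] now axes [41.2  3.2 35. ]
```

Request:
move_arm([
  [[0,0,0,20,3,17,-1],[0,0,0,21,0,18,-1],[0,0,0,2,-14,-2,-1],[0,0,0,2,-14,-2,-1],[0,0,0,0,-12,0,-1]],
])

```text
clock: 10.05
position: [0.6602, 0.0408, 0.0527]
eef_rot: [1.873, 1.734, -0.716]
wrist_force: [1.4, 1.2, -0.5]
width: 0.002
finger_force: 0.5
```

Request:
move_arm([
  [[0,0,0,-1,-11,1,-1],[0,0,0,-1,-11,1,-1],[0,0,0,-4,-11,3,-1],[0,0,0,-4,-10,4,-1],[0,0,0,0,0,0,-1]],
])

```text
clock: 10.68
position: [0.6164, 0.0293, 0.0535]
eef_rot: [1.874, 1.732, -0.717]
wrist_force: [0.3, 0.1, -0.2]
width: 0.004
finger_force: 0.0
```

```bash
python3 - <<'E'
from h import *
plan(loc(MA,(-.0588,.0279,.048)),tgt(MA[2],42))
d=snap('top','top2.png'); snap('side','side2.png')
a=cv2.resize(cv2.imread('pics/top2.png')[140:250,260:340],None,fx=5,fy=5,interpolation=cv2.INTER_CUBIC)
b=cv2.resize(cv2.imread('pics/side2.png')[145:255,205:284],None,fx=5,fy=5,interpolation=cv2.INTER_CUBIC)
cv2.imwrite('pics/c4.png',np.hstack([a,b]))
E
```

```text
t 10.68 pos [0.6164 0.0293 0.0535] machine mm [-76.4  45.8  53.5] F [ 0.3  0.1 -0.2] w 0.004 ff 0.0 q [-0.76  0.74  0.43  1.52  0.37  1.31 -0.63]
turn rad [ 0.001 -0.001 -0.001] deg 0.1 shift mm: target axes [ -9.4 -17.9  15.9] now axes [ -9.5 -17.9  15.9]
```

View pics/c4.png

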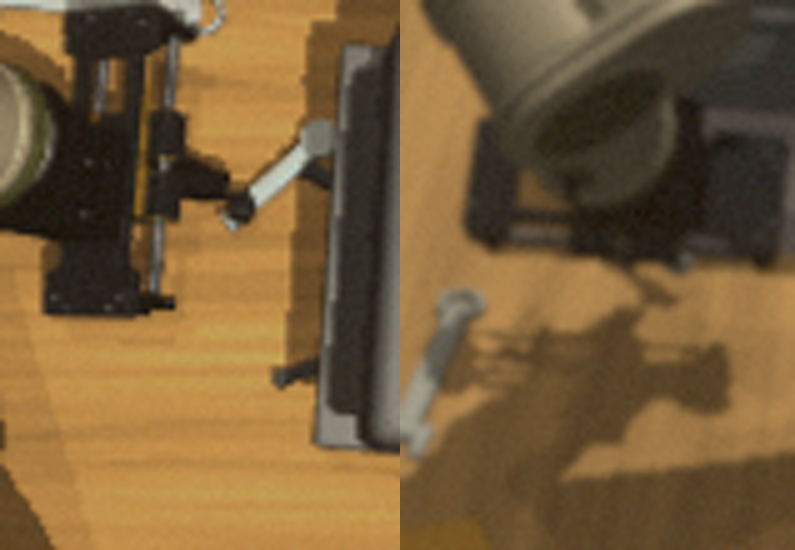

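The keeper has followed. Its knob is at about (238,205) and the pivot at (318,137) in the crop, so it stands near 0.87 rad. I'll continue the arc.

Request:
move_arm([
  [[0,0,0,-8,-12,11,-1],[0,0,0,-6,-6,6,-1],[0,0,0,-6,-6,5,-1],[0,0,0,-5,-3,4,-1],[0,0,0,0,0,0,-1]],
])

```text
clock: 11.4
position: [0.5873, -0.0046, 0.0509]
eef_rot: [1.874, 1.731, -0.717]
wrist_force: [-0.3, 1.0, -0.2]
width: 0.002
finger_force: 0.0
```

Request:
move_arm([
  [[0,0,0,-4,-3,3,-1],[0,0,0,-2,-1,2,-1],[0,0,0,0,0,0,-1]],
])

```text
clock: 11.78
position: [0.5828, -0.0117, 0.051]
eef_rot: [1.874, 1.732, -0.717]
wrist_force: [0.2, -0.1, 0.1]
width: 0.005
finger_force: 0.0
```

```bash
python3 - <<'E'
from h import *
plan(loc(MA,(-.026,.015,.05)),tgt(MA[2],42))
E
```

```text
t 11.78 pos [ 0.5828 -0.0117  0.051 ] machine mm [-32.9  15.5  51. ] F [ 0.2 -0.1  0.1] w 0.005 ff 0.0 q [-0.76  0.66  0.44  1.66  0.41  1.23 -0.64]
turn rad [ 0.001 -0.001 -0.001] deg 0.1 shift mm: target axes [-4.5 -0.5  5.4] now axes [-4.5 -0.5  5.4]
```

Now small pushes forward until it meets the stop.

Request:
move_arm([
  [[0,0,0,-2,0,2,-1],[0,0,0,-2,0,2,-1],[0,0,0,0,0,0,-1]],
])

```text
clock: 12.15
position: [0.5823, -0.0172, 0.0506]
eef_rot: [1.874, 1.732, -0.716]
wrist_force: [-0.2, 1.6, 0.2]
width: 0.002
finger_force: 0.4
```

Request:
move_arm([
  [[0,0,0,-1.5,0,1.5,-1],[0,0,0,0,0,0,-1]],
])

```text
clock: 12.4
position: [0.5824, -0.018, 0.0504]
eef_rot: [1.874, 1.734, -0.715]
wrist_force: [-1.3, 5.5, 2.0]
width: 0.01
finger_force: 2.6
```

Request:
move_arm([
  [[0,0,0,-1.5,0,1.5,-1],[0,0,0,0,0,0,-1]],
])

```text
clock: 12.65
position: [0.5824, -0.0185, 0.0502]
eef_rot: [1.873, 1.736, -0.713]
wrist_force: [-2.6, 10.6, 5.8]
width: 0.004
finger_force: 5.2
```

Request:
move_arm([
  [[0,0,0,7,0,-7,-1],[0,0,0,15,0,-13,-1],[0,0,0,0,0,-50,-1],[0,0,0,0,0,-60,-1],[0,0,0,0,0,0,-1]],
])

```text
clock: 13.28
position: [0.5919, 0.0872, 0.1348]
eef_rot: [1.871, 1.737, -0.706]
wrist_force: [0.6, 0.5, -0.7]
width: 0.004
finger_force: 0.0
```

```bash
python3 - <<'E'
from h import *
s=robot.observe(); d=snap('wrist','w3.png');print(s['position'])
T=np.eye(4);T[:3,:3]=R.from_rotvec(s['eef_rot']).as_matrix();T[:3,3]=s['position']
np.savez('pics/w3.npz',K=d['camera_matrix'],E=T@d['tool_from_camera'])
H=np.array([*loc(MA,(.065,0,0))[:2],MA[2]])
for q in[(-.058,.02,.085),(-.058,-.02,.085),(-.065,.05,.035),(-.065,-.05,.035)]:print(px('w3',loc(H,q)).round(0))
for a in(0,.08,.2):print('knob',a,px('w3',loc(MA,(-.014-.07*np.sin(a),.085-.07*np.cos(a),.065))).round(1))
E
```

```text
[0.59192413 0.08715928 0.13478497]
[289. 274.]
[245. 274.]
[320. 222.]
[215. 222.]
knob 0 [283.2 244.1]
knob 0.08 [283.5 241.4]
knob 0.2 [284.8 237.1]
```

View pics/w3.png

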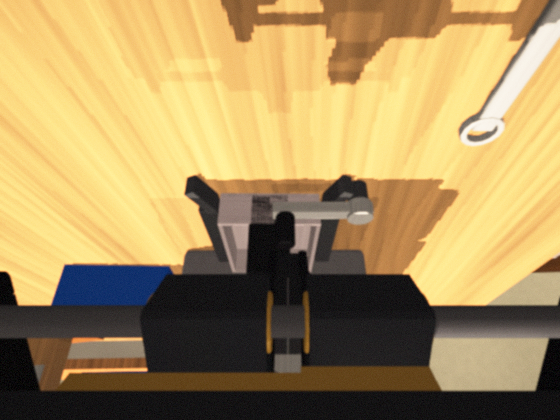

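The bar runs level across the tray front, from (359,210) to (275,210), and the front rim is at about row 222 as predicted. The keeper is shut, the tray is home and the arm is clear.

```bash
python3 -c "
from plant import robot
print(robot.job_done())"
```

```text
the job is handed in; nothing more can be done
None
```

The tray is fully home against its stop, the keeper bar is shut across its front, and the job is handed in at about 13 s; no verdict came back, but the last wrist picture shows both in place, and the hood and bystanders were not touched as far as I saw.

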